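# Fit the idler roller of a bottle roller

### The arm

A 6-joint arm with a two-finger parallel gripper is mounted at the origin on the work surface. World frame = base frame: x ahead of the robot, y to its left, z up, the work surface at z = 0. Lengths are in mm, angles in rad, forces in N, time in s.
With the tool pointing down it reaches from about 375 to 925 mm from the base axis. Payload 5.7 kg.
Tool frame: the origin (TCP) lies on the centre line of the jaws, within the pads' length; the fingertips stand 17 mm ahead of it and the grasp point (between the pads) lies 2 mm behind it; y points along the fingers, x is the direction in which the jaws open and shut, and the axes are right-handed (so a half turn about y gives the same grasp; the last joint's range is limited). The gripper opens to 88 mm and grips with 3 to 60 N. Pads are 20 mm wide; open, the fingers measure 115 mm over their backs; the gripper's body (75 mm by 178 mm) begins 61 mm behind the grasp point.
Start: joints at [-1.352, 0.359, 1.51, -0, 1.272, -0.115], TCP at [196.566, -566.856, 239.623] pointing down, gripper open.
Joint ranges: [-2.97, 2.97], [-1.01, 2.36], [0.21, 2.38], [-0.96, 4.11], [0.2, 2.71], [-2.98, 2.98]. Speed limits (rad/s): [2.39, 2.39, 3.14, 3.14, 3.14, 3.14].

### API

Orientations are given as a 3x3 rotation matrix whose columns are the frame's x, y, z axes.
In Python, from rig import telemetry, vision, order gives the robot as it stands.
- The arm moves only by the tool carry_out, never from a script. Its argument "rows" is one flat list of numbers, 4 for each row, row after row: the shift along the tool's x, y, z in units of 20 cm (1.0 is 20 cm), then the turn about the tool's y in units of 60 degrees (1.0 is 60 degrees). In form: [dx, dy, dz, twist, dx, dy, dz, twist, ...]. A call has 1 to 8 rows; each row shifts and turns the commanded pose from where the row before left it, along the tool's axes as they then stand; what a row does not reach is not made up. A row lasts 1/10 s, in which the tool goes at most 50 mm and 8.59 degrees, less where a joint would pass 70% of its speed; a pose out of reach is approached as far as the arm can. A call with a number of a shift or a turn outside -1 to 1 is refused whole. A call with a gripper value outside its range is refused whole. "jaw" is the closure, from 0 (fully open) to 1 (shut), set as the call begins (left out, the last holds). The fingers move at their own pace and stop on an object; "newtons" is the grip in N (left out, the last holds). Time passes only in rows, so rows that do not move let the fingers close. It gives the time, the measured TCP pose, the force and the opening at its end, in the units of the state.
- telemetry.read_state(): the state, without advancing time (a new reading comes with each control period).
- vision.get_image(name): name is "side" or "top" or "wrist"; returns a dict with "img" (384x512x3 uint8, red, green, blue), "intrinsics" (3x3 intrinsics, pixels), "k1" (the pictures are not rectified: a ray, as slopes to the right and down, at radius r is drawn at 1 + k1 r^2 times it, then the intrinsics apply), "pose" (4x4, takes a point from camera to world coordinates); the wrist camera has in their place "hand_eye" (4x4, takes a point from camera to tool coordinates, whose origin is the TCP and whose axes are the tool frame's). Camera axes: x right, y down, z forward; pixel columns grow to the right and rows downward; lengths in mm; the calibration is good to about 2 mm. A picture is of the moment at which its call begins: read the wrist's pose just before it. There is no depth.
- order.hand_in(): hands the job in, once; it reports no verdict.
The state is a dict: "time_s": time; "joint_pos": joint angles; "qvel": joint speeds; "effort": joint torques, N m; "position": TCP position; "tcp_rot": TCP orientation; "force": force on the tool from outside, world axes, zero at the start; "wrist_torque": the same for the moment, N m; "width": opening from 0.0 (shut) to 1.0 (fully open).
Only numpy, scipy, OpenCV 4.12 (cv2) and the standard library are available. Lean on these libraries where they do the work, as an engineer would, in place of code of your own. Each camera call takes 0.05 s, during which the arm holds its last target. There are 200 camera calls.

### The job

Fit the missing roller of the bottle roller: take the spare roller that is as long as the one already in the stand, and lower it (do not drop it) with both axle ends into the two open slots, then press it down until both ends have snapped past their spring clips and sit level on their saddles, and let go. The saddles' height is not known beforehand, so feel for it, and do not bear down so hard that the rubber mounts under the saddles are squashed. Leave the other things on the bench where they are.

Things in the scene. Friction and masses are not known exactly. Their poses are not given: they have to be found in the camera images.
- roller: Spare roller to fit: black rubber cylinder 44 mm in diameter, 150 mm long, on a polished steel axle 12 mm in diameter, 200 mm long (25 mm sticks out at each end); 0.34 to 0.5 kg. Origin at its centre on the axis; y along the axle (ends alike; x and z turn as it rolls). It starts lying level in either of two low rests, its axis 35 mm above the bench.
- short_roller: A spare roller of another size, in the other rest: 44 mm in diameter, rubber only 100 mm long, axle 136 mm long: too short for the stand. Origin at its centre, y along the axle. Bystander.
- rest_a: Fixed rest in which the roller to fit lies: grey plate 56 x 110 x 8 mm, on it two steel bars 10 mm in diameter, 30 mm apart, along y, that carry the rubber. Origin under its centre.
- rest_b: Fixed rest like the other, holding the short roller. Origin under its centre.
- stand: Fixed stand, grey base 12 mm thick. Origin on the bench under the middle of the empty pair of slots; z up, y level from slot to slot, x towards the roller already fitted (44 mm in diameter, axis parallel to y at x = 110, z = 68 mm). Two upright aluminium end plates, 10 mm thick, inner faces at y = +-80 mm, top at 130 mm with flared lips to 139 mm.
- slots (a point): Point midway between the two empty slots, 130 mm above the bench (level with the plates' tops); axes as the stand's. Each end plate has a vertical slot, open at the top, 14 mm wide, centred on x = 0.
- slot_left (a point): Middle of the mouth of the +y slot, 130 mm above the bench. Outside the plate, at y = 92 to 106 mm in the stand's frame, a white saddle carries the axle end. Home, the axle's axis is 55 to 85 mm above the bench: the same at both ends, drawn anew each time and not reported, so it must be felt.
- slot_right (a point): The same for the -y slot. Over each saddle a sprung steel clip (with a free-turning round nose 8 mm in diameter) reaches in from the +x side and stops the axle about 13 mm above home. About 7 to 12 N down on an end forces it past (the +y clip is weaker, so it may snap first); the roller's weight alone does not. Then the end drops on to its saddle.
- clip_left (a joint): How far the spring clip at the +y slot is pushed back, m: 0 when the slot is empty or the axle merely rests on the clip, about 0.004 as the axle passes, about 0.0015 with the axle home under it (the clip then holds it down).
- clip_right (a joint): The same for the clip at the -y slot.
- saddle_left (a joint): How far the rubber-mounted saddle at the +y slot (and the clip on it) is pushed down, m: 8 N per mm, about 0.0004 with the roller home and released. More than 0.0035 (28 N) squashes the mount, which must not happen.
- saddle_right (a joint): The same for the saddle at the -y slot.
- amber_bottle: Amber glass bottle 72 mm in diameter, 160 mm tall, on the far side; bystander. Origin under its centre.
- beaker: Glass beaker 70 mm in diameter, 90 mm tall, near the robot; bystander. Origin under its centre.
- screwdriver: Screwdriver lying near the robot; bystander. Its x axis runs along it.
- wrench: Wrench lying to the right of the stand; bystander. Its x axis runs along it.
- wash_bottle: White plastic bottle 64 mm in diameter, 170 mm tall, on the left; bystander. Origin under its centre.
- jar: Glass jar 68 mm in diameter, 80 mm tall, on the left; bystander. Origin under its centre.
- stopper: Black rubber stopper, 34 mm in diameter at the top, 30 mm tall, between the stand and the rests; bystander. Origin under its centre.
Things that resemble listed ones, but are neither listed nor needed, are in the scene too. Leave any pink look-alike of the roller alone.

How it is judged (in metres and radians):
On the way, in this order (a step that is already met when the one before it is completed fails the run):
1. the long roller is lifted from its rest, higher than the end plates (height (world z) of roller above 0.145 m), for 0.1 s.
2. both axle ends are being lowered (slower than 0.25 m/s) inside the slots, still above the clips (x of roller in the frame of slots between -0.003 and 0.003 m and y of roller in the frame of slots between -0.008 and 0.008 m and z of roller in the frame of slots between -0.022 and 0.002 m and angle between the y axis of roller and the y axis of stand, either way round below 0.06 rad and linear speed of roller below 0.25 m/s), for 0.08 s.
At the end, for the whole second after the job is handed in: The long roller lies in both slots: centre within 3 mm across and 8 mm along the slot line, axle within 0.02 rad of it, each end under its clip (clip back 0.9 to 2.2 mm) and down on its saddle; at rest, released (x of roller in the frame of slots between -0.003 and 0.003 m and y of roller in the frame of slots between -0.008 and 0.008 m and z of roller in the frame of slots between -0.08 and -0.042 m and angle between the y axis of roller and the y axis of stand, either way round below 0.02 rad and value of joint clip_left between 0.0009 and 0.0022 m and value of joint clip_right between 0.0009 and 0.0022 m and linear speed of roller below 0.02 m/s); the robot touches nothing.
It fails at once if the roller is dropped in the slots (moves faster than 0.5 m/s there) (x of roller in the frame of slots between -0.008 and 0.008 m and y of roller in the frame of slots between -0.012 and 0.012 m and z of roller in the frame of slots between -0.085 and 0.004 m and linear speed of roller above 0.5 m/s).
It fails at once if a saddle is pushed down more than 3.5 mm on its rubber mounts (value of joint any of saddle_left, saddle_right above 0.0035 m).
It fails at once if a bystander is moved by more than 30 mm (distance of any of short_roller, amber_bottle, beaker, screwdriver, wrench, wash_bottle, jar, stopper from where it was at the start of the episode above 0.03 m).
It also fails if it takes over 58 s, if anything falls off the work surface, if the arm or the gripper's body presses on something with over 40 N, if the wrist force passes 120 N, or if a joint passes its speed limit or range.

## Working session

There is one attempt and no reset: what is moved stays moved. The work goes in short steps, Python scripts to look and compute and a tool call to move; the robot and the scene stay as the last step left them, time stands still between calls to the robot, and variables do not carry over. Pictures are saved under pics/ and viewed, about 8 in all and at most 12, crops included, and the job is handed in when it is done.

Besides the shell and the picture viewer there is one more tool, called after "Emit:" in YAML: its name, and indented under it one key for each argument. carry_out: Moves the arm, as the interface text tells. Shifts and turns lie within -1 to 1; 1 stands for 20 cm of shift or 60 degrees of turn. Its arguments: {"type":"object","properties":{"rows":{"type":"array","items":{"type":"number"}},"jaw":{"type":"number"},"newtons":{"type":"number"}},"required":["rows"]}

```bash
mkdir -p pics; python3 - <<'E'
from rig import telemetry, vision
import cv2, pickle, numpy as np
s=telemetry.read_state(); print(s)
d={}
for n in("side","top"):
    im=vision.get_image(n); d[n]=im; print(n,im["intrinsics"],im["k1"],im["pose"])
    cv2.imwrite(f"pics/{n}0.png",im["img"][...,::-1])
pickle.dump(d,open("c.pkl","wb"))
a=np.vstack([d["top"]["img"]]); cv2.imwrite("pics/t.png",cv2.resize(a,(800,600),interpolation=cv2.INTER_CUBIC)[...,::-1])
cv2.imwrite("pics/s.png",cv2.resize(d["side"]["img"],(800,600),interpolation=cv2.INTER_CUBIC)[...,::-1])
E
```

```text
{'time_s': 0.0, 'joint_pos': array([-1.35209028e+00,  3.59492824e-01,  1.51142383e+00, -3.53444725e-06,
        1.27245688e+00, -1.15101729e-01]), 'qvel': array([ 0.00160932, -0.00115659, -0.00047005, -0.00102503, -0.00133962,
       -0.00019198]), 'effort': array([ 6.44641259e-04, -5.15371871e+01, -2.70731574e+01,  6.77164597e-02,
        3.49360798e-02, -1.53385458e-04]), 'position': array([ 196.43603228, -566.25267578,  238.82006728]), 'tcp_rot': array([[ 3.27643631e-01, -3.89690013e-04,  9.44801302e-01],
       [-9.44799725e-01,  1.73772718e-03,  3.27643801e-01],
       [-1.76948642e-03, -9.99998414e-01,  2.01176225e-04]]), 'force': array([-0.07479464,  0.82135832, -0.55285373]), 'wrist_torque': array([-0.02374814, -0.0137317 ,  0.01126081]), 'width': 1.0007276837172805}
side [[399.50648518   0.         257.06121272]
 [  0.         399.50648518 197.83028097]
 [  0.           0.           1.        ]] -0.016319623939195893 [[ 9.97968538e-01 -4.72939752e-02  4.26857957e-02  4.75177527e+02]
 [-6.21443044e-02 -5.75080551e-01  8.15733073e-01 -1.11043588e+03]
 [-1.40314888e-02 -8.16728621e-01 -5.76851347e-01  8.96288835e+02]
 [ 0.00000000e+00  0.00000000e+00  0.00000000e+00  1.00000000e+00]]
top [[392.25937096   0.         255.07091632]
 [  0.         392.25937096 190.96066516]
 [  0.           0.           1.        ]] 0.04521956459331868 [[ 7.95673074e-03 -9.88763468e-01  1.49276571e-01  3.56778906e+02]
 [-9.99857417e-01 -1.00901928e-02 -1.35400874e-02 -8.20055281e-01]
 [ 1.48941731e-02 -1.49147552e-01 -9.88702772e-01  1.33044350e+03]
 [ 0.00000000e+00  0.00000000e+00  0.00000000e+00  1.00000000e+00]]
```

View pics/t.png

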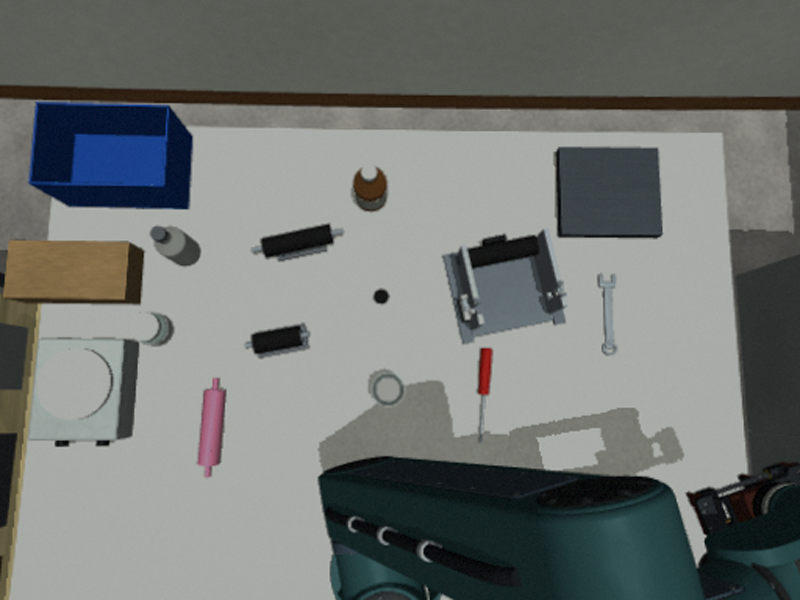

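View pics/s.png

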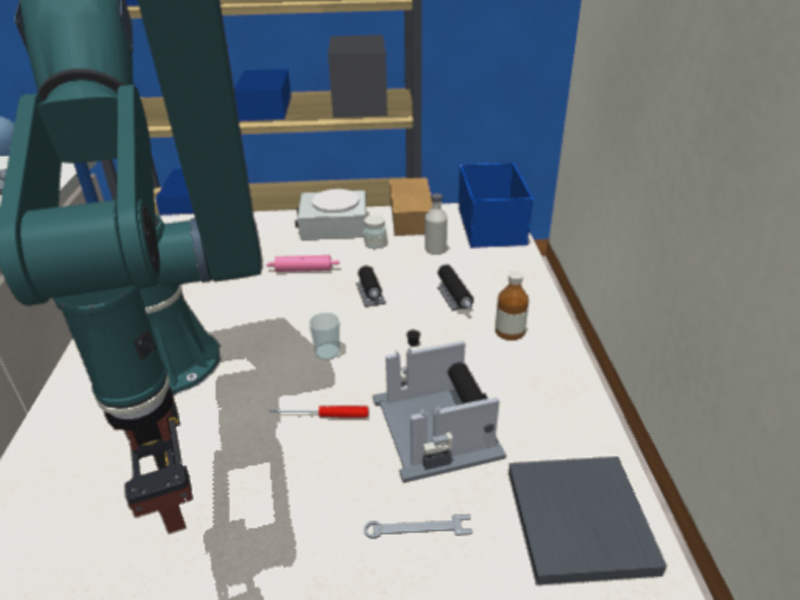

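The top picture shows three roller-like things: black at (298,241), black at (279,340) and pink at (211,427). The upper black one is the longer of the two blacks (about 90 px against 62 px over the axle), so it fits the description. The stand is at (507,285), with its empty slots on the lower side towards the robot, near (470,308) and (553,292). I'll confirm in an enlarged crop.

```bash
cat >h.py <<'E'
import numpy as np, cv2, pickle
def proj(im,P,T=None):
    T=im["pose"] if T is None else T
    c=(np.atleast_2d(P)-T[:3,3])@T[:3,:3]; s=c[:,:2]/c[:,2:]
    s=s*(1+im["k1"]*(s**2).sum(1,keepdims=True)); K=im["intrinsics"]
    return s*[K[0,0],K[1,1]]+K[:2,2]
def unproj(im,uv,z,T=None):
    T=im["pose"] if T is None else T
    K=im["intrinsics"]; s0=(np.atleast_2d(uv)-K[:2,2])/[K[0,0],K[1,1]]; s=s0.copy()
    for _ in range(20): s=s0/(1+im["k1"]*(s**2).sum(1,keepdims=True))
    d=np.c_[s,np.ones(len(s))]@T[:3,:3].T; t=T[:3,3]
    return t+d*((z-t[2])/d[:,2])[:,None]
E
python3 - <<'E'
import pickle,cv2,numpy as np
d=pickle.load(open("c.pkl","rb")); t=d["top"]["img"]
a=t[135:235,150:230]; b=t[140:225,275:370]
f=lambda x,k:cv2.resize(x,None,fx=k,fy=k,interpolation=cv2.INTER_CUBIC)
A=f(a,4);B=f(b,4.5)
H=max(len(A),len(B)); p=lambda x:np.pad(x,((0,H-len(x)),(0,0),(0,0)))
o=np.hstack([p(A),p(B)]);print(o.shape);cv2.imwrite("pics/crop1.png",o[...,::-1])
E
```

```text
(400, 748, 3)
```

View pics/crop1.png

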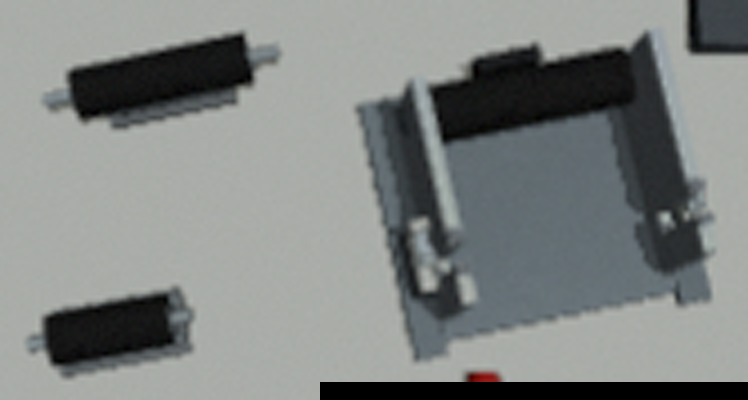

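Confirmed: the upper-left black roller, axle ends at crop (45,98) and (279,53), is the long one, and the lower-left one is short. The stand's slot side faces down-left.

```bash
python3 - <<'E'
import pickle,numpy as np
from h import *
d=pickle.load(open("c.pkl","rb")); im=d["top"]
a=lambda P:np.array(P,float)/4-.4+[150,135]
b=lambda P:(np.array(P,float)-[320,0])/4.5-.4+[275,140]
R=unproj(im,a([(45,98),(279,53)]),35); print("roller",R.round(0),R.mean(0).round(1),np.linalg.norm(R[0]-R[1]))
v=R[0]-R[1]; print("axis yaw deg",np.degrees(np.arctan2(v[1],v[0])))
S=unproj(im,b([(362,103),(417,357),(708,300),(680,292),(440,342)]),12); print(S.round(0))
v=S[0]-S[1];print("x yaw",np.degrees(np.arctan2(v[1],v[0])), np.linalg.norm(v)); v=S[1]-S[2];print("y yaw",np.degrees(np.arctan2(v[1],v[0])),np.linalg.norm(v))
F=unproj(im,b([(440,85),(628,50)]),90);v=F[0]-F[1];print("fixed roller far edge",F.round(0),np.degrees(np.arctan2(v[1],v[0])))
E
```

```text
roller [[657. 299.  35.]
 [699. 104.  35.]] [678.1 201.3  35. ] 199.55119125172195
axis yaw deg 101.99911581598725
[[ 656. -117.   12.]
 [ 462. -158.   12.]
 [ 507. -377.   12.]
 [ 513. -356.   12.]
 [ 473. -175.   12.]]
x yaw 11.822917888016113 198.05752590950627
y yaw 101.63789126243691 223.63270603486254
fixed roller far edge [[ 652. -167.   90.]
 [ 679. -303.   90.]] 101.33188696516022
```

```bash
cat >>h.py <<'E'
def plan(s,target,yaw,n,use_meas_tilt=True):
    """rows (n) to bring TCP to target (mm), tool x to yaw (deg), tool pointing down"""
    R=s["tcp_rot"]; y0=np.degrees(np.arctan2(R[1,0],R[0,0])); dy=(yaw-y0+180)%360-180
    D=(np.array(target)-s["position"])/n; out=[]
    for i in range(n):
        a=np.radians(y0+dy*i/n); x=np.array([np.cos(a),np.sin(a),0]); z=np.array([-np.sin(a),np.cos(a),0])
        out.append(np.round([D@x/200,-D[2]/200,D@z/200,-dy/n/60],3))
    print("step mm",np.linalg.norm(D),"deg",dy/n)
    for k in range(0,n,8): print([float(v) for r in out[k:k+8] for v in r])
E
python3 - <<'E'
from rig import telemetry,vision
from h import *
im=vision.get_image("wrist"); print({k:v for k,v in im.items() if k!="img"})
plan(telemetry.read_state(),(530,-250,330),12,14)
E
```

```text
{'intrinsics': array([[312.46991017,   0.        , 254.98109914],
       [  0.        , 312.46991017, 188.67246623],
       [  0.        ,   0.        ,   1.        ]]), 'k1': 0.00442458800336372, 'hand_eye': array([[ 9.99999929e-01,  2.05697518e-04,  3.14502425e-04,
        -1.08355966e-01],
       [-2.36519079e-04, -3.05849087e-01,  9.52079976e-01,
        -1.45605600e+02],
       [ 2.92030767e-04, -9.52079983e-01, -3.05849017e-01,
         8.51570939e+01],
       [ 0.00000000e+00,  0.00000000e+00,  0.00000000e+00,
         1.00000000e+00]])}
step mm 33.47564121663563 deg 5.919763995060537
[-0.068, -0.032, 0.15, -0.099, -0.052, -0.032, 0.156, -0.099, -0.036, -0.032, 0.16, -0.099, -0.019, -0.032, 0.163, -0.099, -0.002, -0.032, 0.164, -0.099, 0.015, -0.032, 0.164, -0.099, 0.032, -0.032, 0.161, -0.099, 0.048, -0.032, 0.157, -0.099]
[0.064, -0.032, 0.151, -0.099, 0.079, -0.032, 0.144, -0.099, 0.094, -0.032, 0.135, -0.099, 0.107, -0.032, 0.124, -0.099, 0.119, -0.032, 0.113, -0.099, 0.13, -0.032, 0.1, -0.099]
```

Emit:
carry_out:
  rows: [-0.068, -0.032, 0.15, -0.099, -0.052, -0.032, 0.156, -0.099, -0.036, -0.032, 0.16, -0.099, -0.019, -0.032, 0.163, -0.099, -0.002, -0.032, 0.164, -0.099, 0.015, -0.032, 0.164, -0.099, 0.032, -0.032, 0.161, -0.099, 0.048, -0.032, 0.157, -0.099]
  jaw: 0

```text
time_s: 0.95
position: [387.7, -384.4, 290.9]
tcp_rot: [[0.92, -0.0, 0.393], [-0.393, 0.0, 0.92], [-0.0, -1.0, 0.0]]
force: [-0.5, -1.0, 0.2]
width: 0.999
```

Emit:
carry_out:
  rows: [0.064, -0.032, 0.151, -0.099, 0.079, -0.032, 0.144, -0.099, 0.094, -0.032, 0.135, -0.099, 0.107, -0.032, 0.124, -0.099, 0.119, -0.032, 0.113, -0.099, 0.13, -0.032, 0.1, -0.099, 0, 0, 0, 0, 0, 0, 0, 0]

```text
time_s: 1.75
position: [529.1, -248.9, 328.9]
tcp_rot: [[0.977, -0.001, -0.213], [0.213, -0.0, 0.977], [-0.001, -1.0, 0.0]]
force: [0.1, -0.4, -0.6]
width: 0.999
```

```bash
cat >>h.py <<'E'
def wT(s,im):
    T=np.eye(4);T[:3,:3]=s["tcp_rot"];T[:3,3]=s["position"]; return T@im["hand_eye"]
E
python3 - <<'E'
from rig import telemetry,vision
from h import *
s=telemetry.read_state();im=vision.get_image("wrist");print(s["time_s"],s["position"],s["tcp_rot"],s["force"])
pickle.dump((s,im),open("w1.pkl","wb"))
cv2.imwrite("pics/w1.png",cv2.resize(im["img"],(800,600),interpolation=cv2.INTER_CUBIC)[...,::-1])
E
```

```text
1.75 [ 529.14926323 -248.94912458  328.90624016] [[ 9.77005118e-01 -8.24918318e-04 -2.13214256e-01]
 [ 2.13214323e-01 -6.45997446e-06  9.77005452e-01]
 [-8.07327053e-04 -9.99999660e-01  1.69572973e-04]] [ 0.07175189 -0.40972146 -0.58004163]
```

View pics/w1.png

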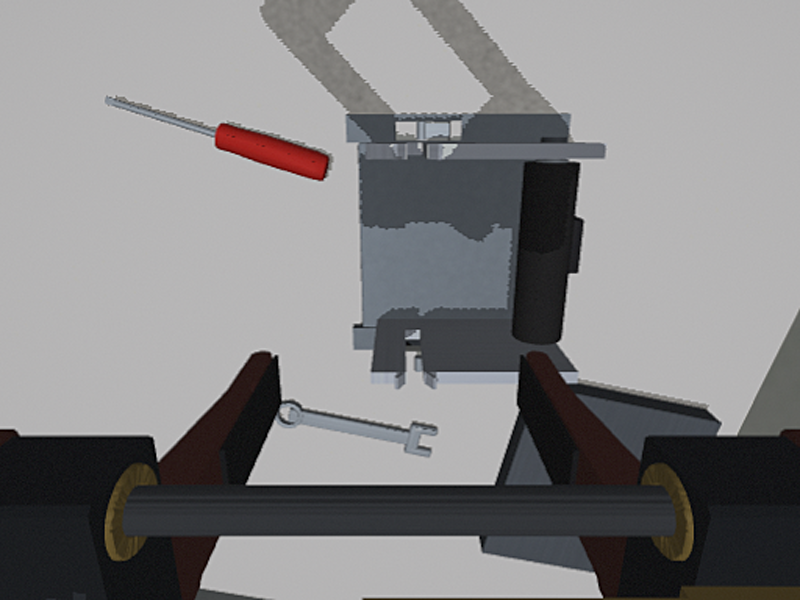

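The wrist picture shows both slots, the +y one near (415,148) and the -y one near (415,378), with the fitted roller at (545,250). Next, an enlarged crop of both slots.

```bash
python3 - <<'E'
from h import *
s,im=pickle.load(open("w1.pkl","rb"))
k=.64
f=lambda x0,y0,x1,y1:cv2.resize(im["img"][y0:y1,x0:x1],None,fx=6,fy=6,interpolation=cv2.INTER_CUBIC)
o=np.vstack([f(215,65,345,110),f(215,200,345,252)]);print(o.shape);cv2.imwrite("pics/w1c.png",o[...,::-1])
E
```

```text
(582, 780, 3)
```

View pics/w1c.png

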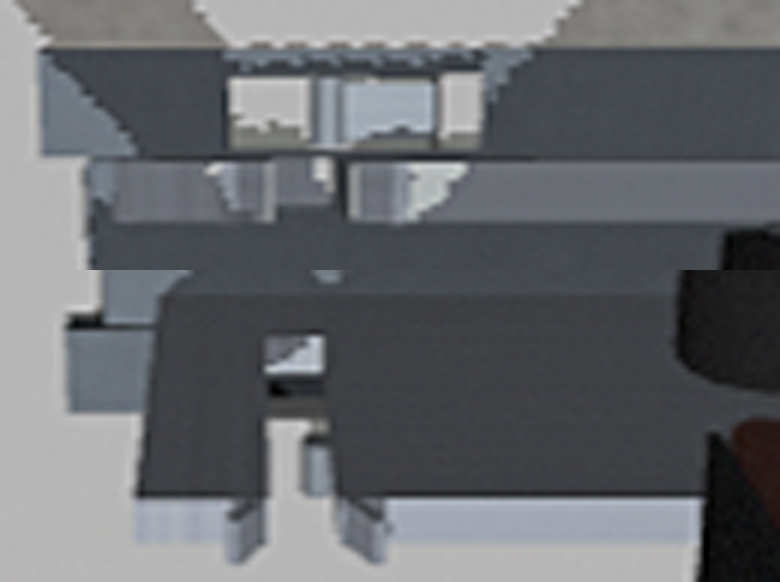

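Far slot: edges at crop x 275 and 347 on the inner top edge (row 222). Near slot: edges at 268 and 337 on row 497.

```bash
python3 - <<'E'
from h import *
from rig import telemetry
s,im=pickle.load(open("w1.pkl","rb"));T=wT(s,im)
A=lambda u,v:(215+u/6-.42,65+v/6-.42);B=lambda u,v:(215+u/6-.42,200+(v-270)/6-.42)
P=unproj(im,[A(275,222),A(347,222),B(268,497),B(337,497),A(311,158),B(302.5,543)],130,T);print(P.round(1))
a=P[:2].mean(0);b=P[2:4].mean(0);v=a-b;print("mid",(a+b)/2,"len",np.linalg.norm(v),"yaw",np.degrees(np.arctan2(v[1],v[0])),"widths",np.linalg.norm(P[0]-P[1]),np.linalg.norm(P[2]-P[3]))
# plate edge yaw: far top inner edge and near inner edge
q=unproj(im,[A(120,222),A(700,222),B(140,497),B(690,497)],130,T);
for i in(0,2): w=q[i+1]-q[i];print("edge yaw",np.degrees(np.arctan2(w[1],w[0])))
plan(telemetry.read_state(),(672,175,250),12,14)
E
```

```text
[[ 520.  -178.   130. ]
 [ 532.5 -175.3  130. ]
 [ 553.5 -334.1  130. ]
 [ 567.2 -331.1  130. ]
 [ 523.8 -166.1  130. ]
 [ 562.7 -342.8  130. ]]
mid [ 543.31130552 -254.65135727  130.        ] len 159.64221860801518 yaw 102.35049609116903 widths 12.750620823978878 14.021399339480604
edge yaw 12.316163618517997
edge yaw 12.346152465176726
step mm 32.49384947329381 deg -0.0173674559349288
[0.082, 0.028, 0.137, 0.0, 0.082, 0.028, 0.137, 0.0, 0.082, 0.028, 0.137, 0.0, 0.082, 0.028, 0.137, 0.0, 0.082, 0.028, 0.137, 0.0, 0.082, 0.028, 0.137, 0.0, 0.082, 0.028, 0.137, 0.0, 0.082, 0.028, 0.137, 0.0]
[0.082, 0.028, 0.137, 0.0, 0.082, 0.028, 0.138, 0.0, 0.082, 0.028, 0.138, 0.0, 0.082, 0.028, 0.138, 0.0, 0.082, 0.028, 0.138, 0.0, 0.082, 0.028, 0.138, 0.0]
```

Emit:
carry_out:
  rows: [0.082, 0.028, 0.137, 0, 0.082, 0.028, 0.137, 0, 0.082, 0.028, 0.137, 0, 0.082, 0.028, 0.137, 0, 0.082, 0.028, 0.137, 0, 0.082, 0.028, 0.137, 0, 0.082, 0.028, 0.137, 0, 0.082, 0.028, 0.137, 0]

```text
time_s: 2.6
position: [610.2, -7.7, 283.8]
tcp_rot: [[0.978, -0.001, -0.21], [0.21, -0.0, 0.978], [-0.001, -1.0, -0.0]]
force: [-0.4, -0.7, -0.3]
width: 1.002
```

Emit:
carry_out:
  rows: [0.082, 0.028, 0.137, 0, 0.082, 0.028, 0.138, 0, 0.082, 0.028, 0.138, 0, 0.082, 0.028, 0.138, 0, 0.082, 0.028, 0.138, 0, 0.082, 0.028, 0.138, 0, 0, 0, 0, 0, 0, 0, 0, 0]

```text
time_s: 3.4
position: [671.2, 174.1, 250.1]
tcp_rot: [[0.977, -0.002, -0.212], [0.212, -0.001, 0.977], [-0.002, -1.0, -0.001]]
force: [0.6, -0.3, 0.6]
width: 0.998
```

```bash
python3 - <<'E'
from rig import telemetry,vision
from h import *
s=telemetry.read_state();im=vision.get_image("wrist");print(s["time_s"],s["position"],s["force"])
pickle.dump((s,im),open("w2.pkl","wb"))
print(proj(im,[[657,299,35],[699,104,35],[678,201,35]],wT(s,im)))
cv2.imwrite("pics/w2.png",cv2.resize(im["img"],(800,600),interpolation=cv2.INTER_CUBIC)[...,::-1])
E
```

```text
3.4 [671.24498299 174.13159799 250.08237206] [ 0.62306509 -0.30829109  0.61842284]
[[266.6748186   47.97794996]
 [264.55126776 221.32851112]
 [265.42298112 142.46802771]]
```

View pics/w2.png

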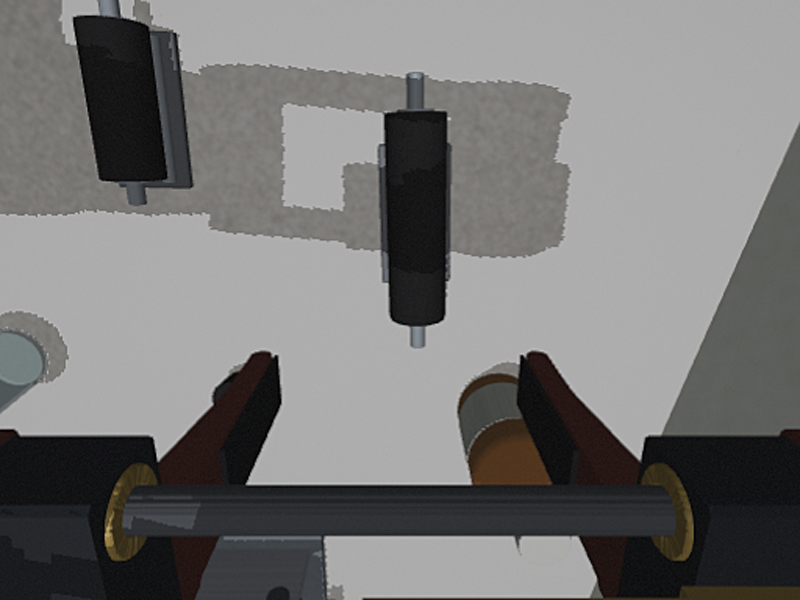

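Long roller in the wrist picture: far axle end at (415,74), near end at (418,347). The short one is at upper left and nothing stands between the fingers.

```bash
python3 - <<'E'
from rig import telemetry
from h import *
s,im=pickle.load(open("w2.pkl","rb"));T=wT(s,im)
c=lambda u,v:(u*.64-.18,v*.64-.18)
P=unproj(im,[c(415.2,73.5),c(417.8,347.5)],36,T);v=P[0]-P[1]
print(P.round(1),P.mean(0),np.linalg.norm(v),np.degrees(np.arctan2(v[1],v[0])))
m=P.mean(0); t=(m[0],m[1],100); plan(telemetry.read_state(),t,np.degrees(np.arctan2(v[1],v[0]))-90,5)
d=pickle.load(open("c.pkl","rb"))["top"]; print("amber",unproj(d,[(370*.64,206*.64)],0))
E
```

```text
[[655.6 299.7  36. ]
 [702.4 104.   36. ]] [678.99468804 201.81765951  36.        ] 201.25349461242854 103.44994437674022
step mm 30.661438056302828 deg 0.24953237035682604
[0.014, 0.15, 0.026, -0.004, 0.014, 0.15, 0.026, -0.004, 0.014, 0.15, 0.026, -0.004, 0.014, 0.15, 0.026, -0.004, 0.014, 0.15, 0.026, -0.004]
amber [[766.48112719  46.64781877   0.        ]]
```

Emit:
carry_out:
  rows: [0.014, 0.15, 0.026, -0.004, 0.014, 0.15, 0.026, -0.004, 0.014, 0.15, 0.026, -0.004, 0.014, 0.15, 0.026, -0.004, 0.014, 0.15, 0.026, -0.004, 0, 0.1, 0, 0, 0, 0, 0, 0]

```text
time_s: 4.15
position: [677.0, 201.3, 77.8]
tcp_rot: [[0.973, -0.006, -0.231], [0.231, -0.002, 0.973], [-0.006, -1.0, -0.0]]
force: [-1.0, -0.5, -0.8]
width: 1.002
```

```bash
python3 - <<'E'
from rig import telemetry
from h import *
s=telemetry.read_state();print(s["position"],s["time_s"],s["force"]);plan(s,(679,201.8,37),13.4,3)
E
```

```text
[677.03396921 201.2614317   77.84944045] 4.15 [-0.9923374  -0.49225152 -0.83746161]
step mm 13.633423461755767 deg 0.009759733369169984
[0.003, 0.068, 0.0, -0.0, 0.003, 0.068, 0.0, -0.0, 0.003, 0.068, 0.0, -0.0]
```

Emit:
carry_out:
  rows: [0.003, 0.068, 0, 0, 0.003, 0.068, 0, 0, 0.003, 0.068, 0, 0, 0, 0, 0, 0]

```text
time_s: 4.55
position: [679.9, 203.7, 38.0]
tcp_rot: [[0.972, -0.003, -0.233], [0.233, -0.001, 0.972], [-0.003, -1.0, 0.0]]
force: [-1.2, -1.0, -0.3]
width: 0.998
```

Emit:
carry_out:
  rows: [0, 0, 0, 0, 0, 0, 0, 0, 0, 0, 0, 0, 0, 0, 0, 0, 0, 0, 0, 0, 0, 0, 0, 0, 0, 0, 0, 0, 0, 0, 0, 0]
  jaw: 1
  newtons: 40

```text
time_s: 5.35
position: [677.7, 203.4, 39.9]
tcp_rot: [[0.972, -0.007, -0.233], [0.233, -0.002, 0.972], [-0.007, -1.0, 0.0]]
force: [-7.9, -1.7, 6.7]
width: 0.495
```

Emit:
carry_out:
  rows: [0, -0.05, 0, 0, 0, -0.1, 0, 0, 0, -0.15, 0, 0, 0, -0.2, 0, 0, 0, -0.2, 0, 0, 0, -0.2, 0, 0, 0, -0.1, 0, 0, 0, 0, 0, 0]

```text
time_s: 6.15
position: [683.8, 204.7, 244.8]
tcp_rot: [[0.972, 0.008, -0.233], [0.233, 0.002, 0.972], [0.008, -1.0, -0.0]]
force: [0.2, 0.1, -3.5]
width: 0.488
```

```bash
python3 - <<'E'
from rig import telemetry
from h import *
s=telemetry.read_state();print(s["position"],s["time_s"],s["force"],s["wrist_torque"],s["width"])
# centre of roller is ~ where? grip centred in x; offset along tool z from TCP:
R=s["tcp_rot"];print("target at TCP over stand")
plan(s,(543.3,-254.7,260),12.35,16)
E
```

```text
[683.80772279 204.71268473 244.81180641] 6.15 [ 0.24299887  0.1171743  -3.52023583] [ 0.03024837 -0.12472887 -0.03066709] 0.4884373025939708
target at TCP over stand
step mm 30.041190230146693 deg -0.07122525210979447
[-0.076, -0.005, -0.129, 0.001, -0.076, -0.005, -0.129, 0.001, -0.076, -0.005, -0.13, 0.001, -0.076, -0.005, -0.13, 0.001, -0.076, -0.005, -0.13, 0.001, -0.075, -0.005, -0.13, 0.001, -0.075, -0.005, -0.13, 0.001, -0.075, -0.005, -0.13, 0.001]
[-0.075, -0.005, -0.13, 0.001, -0.075, -0.005, -0.13, 0.001, -0.075, -0.005, -0.13, 0.001, -0.074, -0.005, -0.13, 0.001, -0.074, -0.005, -0.13, 0.001, -0.074, -0.005, -0.131, 0.001, -0.074, -0.005, -0.131, 0.001, -0.074, -0.005, -0.131, 0.001]
```

Emit:
carry_out:
  rows: [-0.076, -0.005, -0.129, 0.001, -0.076, -0.005, -0.129, 0.001, -0.076, -0.005, -0.13, 0.001, -0.076, -0.005, -0.13, 0.001, -0.076, -0.005, -0.13, 0.001, -0.075, -0.005, -0.13, 0.001, -0.075, -0.005, -0.13, 0.001, -0.075, -0.005, -0.13, 0.001]

```text
time_s: 6.95
position: [609.7, -26.6, 246.0]
tcp_rot: [[0.974, -0.003, -0.225], [0.225, 0.001, 0.974], [-0.003, -1.0, 0.001]]
force: [0.0, -0.9, -3.5]
width: 0.494
```

Emit:
carry_out:
  rows: [-0.075, -0.005, -0.13, 0.001, -0.075, -0.005, -0.13, 0.001, -0.075, -0.005, -0.13, 0.001, -0.074, -0.005, -0.13, 0.001, -0.074, -0.005, -0.13, 0.001, -0.074, -0.005, -0.131, 0.001, -0.074, -0.005, -0.131, 0.001, -0.074, -0.005, -0.131, 0.001]

```text
time_s: 7.75
position: [540.0, -256.1, 254.1]
tcp_rot: [[0.976, -0.002, -0.217], [0.217, 0.002, 0.976], [-0.002, -1.0, 0.002]]
force: [-0.3, -0.6, -3.2]
width: 0.493
```

Emit:
carry_out:
  rows: [0, 0, 0, 0, 0, 0, 0, 0, 0, 0, 0, 0, 0, 0, 0, 0]

```text
time_s: 8.15
position: [541.4, -254.3, 255.4]
tcp_rot: [[0.976, -0.001, -0.218], [0.218, 0.001, 0.976], [-0.001, -1.0, 0.001]]
force: [-0.5, 0.4, -3.2]
width: 0.491
```

```bash
python3 - <<'E'
from rig import telemetry,vision
from h import *
s=telemetry.read_state();im=vision.get_image("wrist");print(s["time_s"],s["position"],s["tcp_rot"],s["force"],s["wrist_torque"])
pickle.dump((s,im),open("w3.pkl","wb"))
cv2.imwrite("pics/w3.png",cv2.resize(im["img"][:280,120:420],(800,747),interpolation=cv2.INTER_CUBIC)[:600,...,::-1])
E
```

```text
8.15 [ 541.37006722 -254.25702122  255.44280597] [[ 9.75932546e-01 -7.86943447e-04 -2.18071195e-01]
 [ 2.18071887e-01  9.39173082e-04  9.75932257e-01]
 [-5.63196898e-04 -9.99999249e-01  1.08817982e-03]] [-0.49194563  0.44392369 -3.24077575] [-0.03281475 -0.08660387  0.01275446]
```

View pics/w3.png

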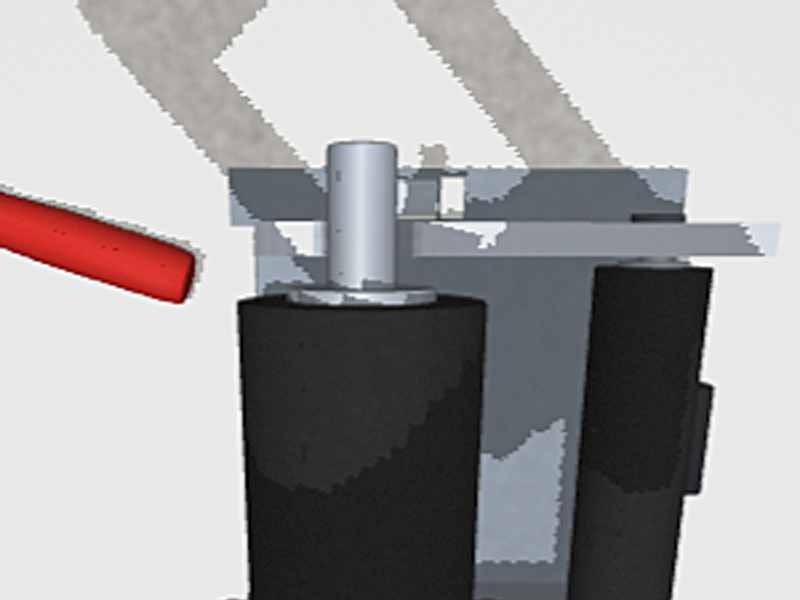

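Roller held: far axle tip at crop (362,142), axle centre x about 363 at its root (row 282). The -y end is hidden behind the gripper.

```bash
python3 - <<'E'
from h import *
s,im=pickle.load(open("w3.pkl","rb"));T=wT(s,im)
c=lambda u,v:(120+u/2.6667-.3,v/2.6667-.3)
R=s["tcp_rot"];p=s["position"]
for z in(248,250.5,253):
    P=unproj(im,[c(362.5,142),c(363.5,284),c(362,298),c(328,180),c(397,180)],z,T)
    print(z,"tool:",((P-p)@R)[:,[0,2]].round(2).tolist(),"w",np.linalg.norm(P[3]-P[4]))
v=np.array([np.cos(np.radians(102.35)),np.sin(np.radians(102.35)),0]);mid=np.array([543.3,-254.65,130])
print("slot mid in tool",((mid-p)@R)[[0,2]],"slotL",((mid+80*v-p)@R)[[0,2]])
# predicted pixel of slot mouth centre (y=+80,z=130) in crop, vs. image
q=proj(im,[mid+80*v,mid+90*v],T);print((q+.3-[120,0])*2.6667)
E
```

```text
248 tool: [[0.78, 99.94], [0.98, 76.68], [0.72, 74.26], [-5.13, 93.94], [6.7, 93.94]] w 11.833906473017446
250.5 tool: [[0.78, 99.69], [0.97, 76.82], [0.71, 74.43], [-5.04, 93.79], [6.6, 93.79]] w 11.640719688882276
253 tool: [[0.77, 99.45], [0.96, 76.95], [0.71, 74.61], [-4.95, 93.64], [6.5, 93.64]] w 11.44753290474699
slot mid in tool [ 1.86843559 -0.94088775] slotL [ 2.21165403 79.05832885]
[[366.10193102 255.1962969 ]
 [366.31486663 221.29894166]]
```

Emit:
carry_out:
  rows: [0.005, 0.1, -0.003, 0.004, 0, 0.15, 0, 0, 0, 0.15, 0, 0, 0, 0.07, 0, 0, 0, 0, 0, 0, 0, 0, 0, 0, 0, 0, 0, 0, 0, 0, 0, 0]

```text
time_s: 9.0
position: [543.5, -256.4, 163.6]
tcp_rot: [[0.977, 0.002, -0.213], [0.213, -0.001, 0.977], [0.002, -1.0, -0.002]]
force: [-0.3, -0.2, -2.9]
width: 0.497
```

```bash
python3 - <<'E'
from rig import telemetry,vision
from h import *
s=telemetry.read_state();im=vision.get_image("wrist");side=vision.get_image("side");print(s["time_s"],s["position"],s["tcp_rot"],s["force"],s["wrist_torque"])
pickle.dump((s,im,side),open("w4.pkl","wb"))
a=cv2.resize(im["img"][35:145,190:310],None,fx=5,fy=5,interpolation=cv2.INTER_CUBIC)
p=proj(side,s["position"][None])[0].astype(int);print(p)
x0,y0=p-[25,45]
x0=p[0]-40;y0=p[1]-45
b=side["img"][y0:y0+110,x0:x0+40*1+0] if 0 else side["img"][p[1]-50:p[1]+60,p[0]-20:p[0]+20]
x0=230;y0=200
b=cv2.resize(side["img"][y0:y0+110,x0:x0+100],None,fx=2,fy=2)
cv2.imwrite("pics/w4.png",a[...,::-1])
E
```

```text
9.0 [ 543.46387825 -256.38707573  163.61121986] [[ 0.97708256  0.00242209 -0.21284688]
 [ 0.2128506  -0.00139243  0.97708377]
 [ 0.00207021 -0.9999961  -0.00187606]] [-0.26388854 -0.23993067 -2.94135029] [-0.06128851 -0.02403231  0.01527847]
[266 234]
```

View pics/w4.png

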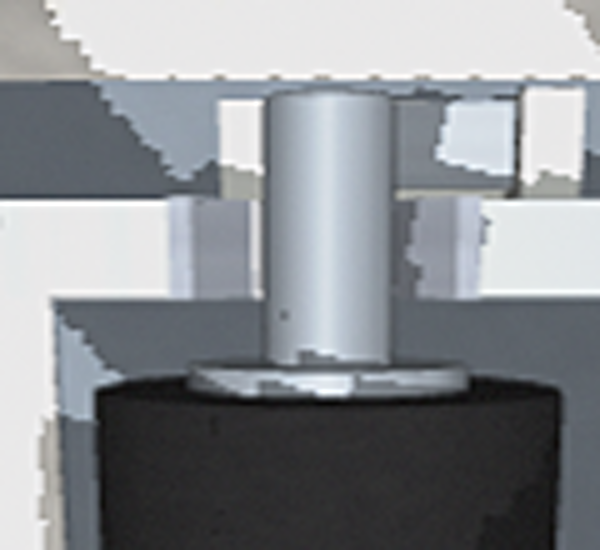

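The lips of the +y slot span crop x 168–482 (centre 325) and the axle spans 266–393 (centre 329.5). That leaves it about 0.5 mm off towards +x. I'll correct that and lower into the mouth.

Emit:
carry_out:
  rows: [-0.002, 0.02, 0.007, 0, 0, 0.04, 0, 0, 0, 0.04, 0, 0, 0, 0.04, 0, 0, 0, 0.03, 0, 0, 0, 0.02, 0, 0, 0, 0, 0, 0, 0, 0, 0, 0]

```text
time_s: 9.9
position: [542.0, -254.5, 124.0]
tcp_rot: [[0.977, 0.0, -0.213], [0.213, 0.0, 0.977], [0.0, -1.0, 0.0]]
force: [1.5, 0.8, -3.6]
width: 0.492
```

```bash
python3 - <<'E'
from rig import telemetry,vision
from h import *
s=telemetry.read_state();print(s["time_s"],s["position"],s["tcp_rot"],s["force"],s["wrist_torque"])
E
```

```text
9.9 [ 542.01274341 -254.47018669  123.98580697] [[ 9.77091635e-01  1.82423128e-04 -2.12818943e-01]
 [ 2.12818889e-01  2.78416309e-04  9.77091625e-01]
 [ 2.37496375e-04 -9.99999945e-01  2.33215159e-04]] [ 1.53675836  0.81375153 -3.58316217] [ 0.18271248 -0.52659329  0.18341388]
```

Emit:
carry_out:
  rows: [0, 0.03, 0, 0, 0, 0.03, 0, 0, 0, 0.02, 0, 0, 0, 0.01, 0, 0, 0, 0, 0, 0]

```text
time_s: 10.4
position: [541.9, -254.5, 105.7]
tcp_rot: [[0.977, 0.0, -0.213], [0.213, 0.0, 0.977], [0.0, -1.0, 0.0]]
force: [3.1, 0.8, -3.3]
width: 0.491
```

Emit:
carry_out:
  rows: [0, 0.01, 0, 0, 0, 0.01, 0, 0, 0, 0, 0, 0]

```text
time_s: 10.7
position: [541.9, -254.6, 101.9]
tcp_rot: [[0.977, 0.0, -0.213], [0.213, 0.0, 0.977], [0.0, -1.0, -0.0]]
force: [3.3, 0.4, -2.2]
width: 0.494
```

Emit:
carry_out:
  rows: [0.004, 0.01, 0, 0, 0, 0.005, 0, 0, 0, 0, 0, 0]

```text
time_s: 11.0
position: [542.1, -254.2, 98.7]
tcp_rot: [[0.977, -0.001, -0.213], [0.213, 0.001, 0.977], [-0.001, -1.0, 0.001]]
force: [0.7, 1.0, -3.4]
width: 0.493
```

Emit:
carry_out:
  rows: [0, 0.01, 0, 0, 0, 0.01, 0, 0, 0, 0, 0, 0]

```text
time_s: 11.3
position: [542.2, -254.2, 94.6]
tcp_rot: [[0.977, -0.001, -0.213], [0.213, 0.001, 0.977], [-0.001, -1.0, 0.001]]
force: [0.9, -0.0, -3.2]
width: 0.495
```

Emit:
carry_out:
  rows: [0, 0.01, 0, 0, 0, 0.005, 0, 0, 0, 0, 0, 0]

```text
time_s: 11.6
position: [542.3, -254.3, 91.8]
tcp_rot: [[0.977, -0.001, -0.213], [0.213, 0.0, 0.977], [-0.001, -1.0, 0.001]]
force: [0.2, 0.9, -3.5]
width: 0.495
```

Emit:
carry_out:
  rows: [0, 0.01, 0, 0, 0, 0.01, 0, 0, 0, 0, 0, 0]

```text
time_s: 11.9
position: [542.3, -254.4, 87.8]
tcp_rot: [[0.977, -0.001, -0.213], [0.213, 0.0, 0.977], [-0.001, -1.0, 0.0]]
force: [-0.8, -0.5, -3.0]
width: 0.493
```

Emit:
carry_out:
  rows: [0, 0.01, 0, 0, 0, 0.005, 0, 0, 0, 0, 0, 0]

```text
time_s: 12.2
position: [541.9, -254.5, 86.1]
tcp_rot: [[0.977, -0.001, -0.214], [0.214, -0.0, 0.977], [-0.001, -1.0, -0.0]]
force: [-5.2, 0.6, 9.2]
width: 0.494
```

Clip contact at TCP z of about 87, so home should be near TCP 74. I'll press in small steps.

Emit:
carry_out:
  rows: [0, 0.005, 0, 0, 0, 0, 0, 0]

```text
time_s: 12.4
position: [541.9, -254.5, 85.4]
tcp_rot: [[0.977, -0.001, -0.214], [0.214, -0.0, 0.977], [-0.001, -1.0, -0.0]]
force: [-5.7, 1.0, 10.1]
width: 0.497
```

Emit:
carry_out:
  rows: [0, 0.005, 0, 0, 0, 0, 0, 0]

```text
time_s: 12.6
position: [541.9, -254.5, 84.3]
tcp_rot: [[0.977, -0.001, -0.214], [0.214, -0.001, 0.977], [-0.001, -1.0, -0.0]]
force: [-5.3, 1.2, 10.2]
width: 0.497
```

Emit:
carry_out:
  rows: [0, 0.005, 0, 0, 0, 0, 0, 0]
  newtons: 60

```text
time_s: 12.8
position: [541.9, -254.5, 83.0]
tcp_rot: [[0.977, -0.001, -0.214], [0.214, -0.001, 0.977], [-0.001, -1.0, -0.0]]
force: [-4.0, 1.3, 6.4]
width: 0.491
```

Emit:
carry_out:
  rows: [0, 0.005, 0, 0, 0, 0, 0, 0]

```text
time_s: 13.0
position: [541.9, -254.5, 81.4]
tcp_rot: [[0.977, -0.001, -0.213], [0.213, -0.0, 0.977], [-0.001, -1.0, -0.0]]
force: [-3.2, 0.3, 0.9]
width: 0.487
```

Emit:
carry_out:
  rows: [0, 0.005, 0, 0, 0, 0, 0, 0]

```text
time_s: 13.2
position: [541.9, -254.4, 80.1]
tcp_rot: [[0.977, -0.001, -0.213], [0.213, 0.0, 0.977], [-0.001, -1.0, 0.0]]
force: [-4.9, 0.0, 5.1]
width: 0.49
```

```bash
python3 - <<'E'
from rig import telemetry
s=telemetry.read_state();print(s["position"],s["tcp_rot"][:,1],s["force"],s["wrist_torque"])
E
```

```text
[ 541.88160955 -254.35463545   80.09937345] [-1.21967574e-03  1.69203081e-04 -9.99999242e-01] [-4.9221422   0.00644888  5.07445267] [-0.36399507  0.71553236  0.09856026]
```

Emit:
carry_out:
  rows: [0, 0.005, 0, 0, 0, 0, 0, 0]

```text
time_s: 13.4
position: [541.9, -254.4, 79.6]
tcp_rot: [[0.977, -0.001, -0.213], [0.213, 0.0, 0.977], [-0.001, -1.0, 0.0]]
force: [-6.6, 0.5, 9.3]
width: 0.488
```

Emit:
carry_out:
  rows: [0, 0.005, 0, 0, 0, 0, 0, 0]

```text
time_s: 13.6
position: [541.9, -254.4, 78.9]
tcp_rot: [[0.977, -0.001, -0.213], [0.213, -0.0, 0.977], [-0.001, -1.0, 0.0]]
force: [-6.6, 1.7, 10.0]
width: 0.489
```

```bash
python3 - <<'E'
from rig import telemetry
s=telemetry.read_state();print(s["position"],s["tcp_rot"][:,1],s["force"],s["wrist_torque"])
E
```

```text
[ 541.86060969 -254.42211441   78.87671757] [-1.14811163e-03 -1.01741486e-07 -9.99999341e-01] [-6.6014729   1.6938589  10.01222743] [-0.23584347  1.050361   -0.04893933]
```

```bash
python3 - <<'E'
from rig import telemetry,vision
from h import *
s=telemetry.read_state();im=vision.get_image("wrist");sd=vision.get_image("side")
pickle.dump((s,im,sd),open("w5.pkl","wb"))
a=cv2.resize(im["img"][35:145,200:310],(480,480),interpolation=cv2.INTER_CUBIC)
b=cv2.resize(sd["img"][215:310,235:330],(480,480),interpolation=cv2.INTER_CUBIC)[:, :300] if 0 else cv2.resize(sd["img"][240:305,255:300],(320,462),interpolation=cv2.INTER_CUBIC)
b=np.pad(b,((0,18),(0,0),(0,0)))
cv2.imwrite("pics/w5.png",np.hstack([a,b])[...,::-1])
E
```

View pics/w5.png

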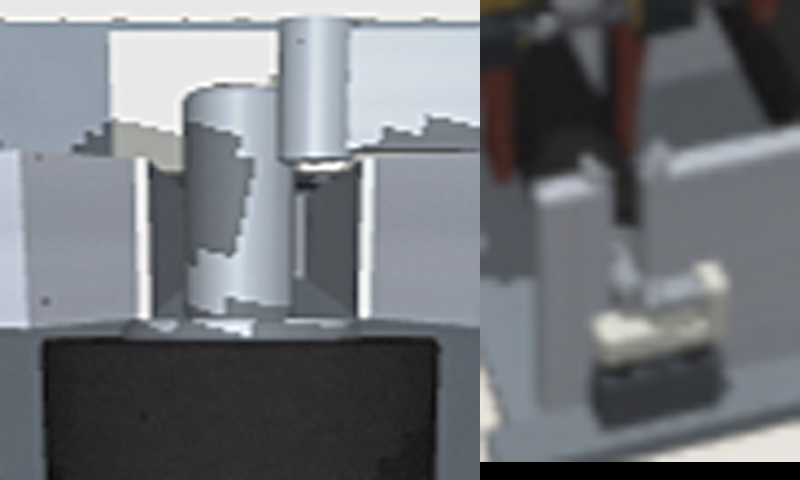

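The wrist crop shows the +y axle end (x 185–285) already beside and below its clip nose. The force pattern fits too: the left end snapped at TCP 81, and load is now building on the right clip with the left end on its saddle. I'll keep pressing and hold the total below about 25 N.

Emit:
carry_out:
  rows: [0, 0.004, 0, 0, 0, 0, 0, 0]

```text
time_s: 13.9
position: [541.9, -254.5, 77.9]
tcp_rot: [[0.977, -0.001, -0.213], [0.213, 0.0, 0.977], [-0.001, -1.0, 0.0]]
force: [-5.8, -0.2, 8.3]
width: 0.491
```

Emit:
carry_out:
  rows: [0, 0.004, 0, 0, 0, 0, 0, 0]

```text
time_s: 14.1
position: [541.9, -254.5, 76.6]
tcp_rot: [[0.977, -0.001, -0.213], [0.213, 0.0, 0.977], [-0.001, -1.0, 0.0]]
force: [-4.9, -1.8, 3.8]
width: 0.491
```

```bash
python3 - <<'E'
from rig import telemetry
s=telemetry.read_state();print(s["position"],s["tcp_rot"][:,1],s["force"],s["wrist_torque"])
E
```

```text
[ 541.87107749 -254.54976808   76.63289347] [-1.16330480e-03  7.37639964e-05 -9.99999321e-01] [-4.86944428 -1.75284763  3.81976811] [-0.18634003  0.86571293  0.01562614]
```

Emit:
carry_out:
  rows: [0, 0.004, 0, 0, 0, 0, 0, 0]

```text
time_s: 14.3
position: [541.8, -254.5, 75.3]
tcp_rot: [[0.977, -0.001, -0.213], [0.213, 0.0, 0.977], [-0.001, -1.0, 0.001]]
force: [-4.8, -2.0, -0.8]
width: 0.488
```

Emit:
carry_out:
  rows: [0, 0.004, 0, 0, 0, 0, 0, 0]

```text
time_s: 14.5
position: [541.8, -254.5, 74.2]
tcp_rot: [[0.977, -0.001, -0.213], [0.213, 0.0, 0.977], [-0.001, -1.0, 0.001]]
force: [-4.6, -2.9, -0.6]
width: 0.492
```

Emit:
carry_out:
  rows: [0, 0.002, 0, 0, 0, 0, 0, 0]

```text
time_s: 14.7
position: [541.8, -254.4, 74.1]
tcp_rot: [[0.977, -0.002, -0.213], [0.213, 0.0, 0.977], [-0.001, -1.0, 0.001]]
force: [-4.0, -3.0, 1.6]
width: 0.484
```

Emit:
carry_out:
  rows: [0, 0.002, 0, 0, 0, 0, 0, 0]

```text
time_s: 14.9
position: [541.9, -254.5, 74.0]
tcp_rot: [[0.977, -0.001, -0.213], [0.213, 0.0, 0.977], [-0.001, -1.0, 0.001]]
force: [-5.7, -2.5, 2.2]
width: 0.49
```

Emit:
carry_out:
  rows: [0, 0.002, 0, 0, 0, 0, 0, 0]

```text
time_s: 15.1
position: [541.9, -254.5, 73.9]
tcp_rot: [[0.977, -0.001, -0.213], [0.213, 0.0, 0.977], [-0.001, -1.0, 0.001]]
force: [-6.7, -2.7, 5.5]
width: 0.49
```

```bash
python3 - <<'E'
from rig import telemetry
s=telemetry.read_state();print(s["position"],s["tcp_rot"][:,1],s["force"],s["wrist_torque"])
E
```

```text
[ 541.89743058 -254.49374693   73.87179682] [-1.25020978e-03  3.11286466e-04 -9.99999170e-01] [-6.71631629 -2.65312959  5.45423431] [ 0.07025629  0.98218985 -0.00278994]
```

Emit:
carry_out:
  rows: [0, 0.002, 0, 0, 0, 0, 0, 0]

```text
time_s: 15.3
position: [541.9, -254.5, 73.7]
tcp_rot: [[0.977, -0.001, -0.213], [0.213, 0.0, 0.977], [-0.001, -1.0, 0.001]]
force: [-6.2, -2.4, 8.2]
width: 0.492
```

Emit:
carry_out:
  rows: [0, 0.002, 0, 0, 0, 0, 0, 0]

```text
time_s: 15.5
position: [541.9, -254.5, 73.5]
tcp_rot: [[0.977, -0.001, -0.213], [0.213, 0.0, 0.977], [-0.001, -1.0, 0.0]]
force: [-6.2, -2.2, 9.3]
width: 0.488
```

Emit:
carry_out:
  rows: [0, 0, 0, 0, 0, 0, 0, 0]

```text
time_s: 15.7
position: [541.9, -254.5, 73.5]
tcp_rot: [[0.977, -0.001, -0.213], [0.213, 0.0, 0.977], [-0.001, -1.0, 0.0]]
force: [-6.9, -2.1, 10.2]
width: 0.487
```

```bash
python3 - <<'E'
from rig import telemetry,vision
from h import *
s=telemetry.read_state();im=vision.get_image("wrist");sd=vision.get_image("side")
print(s["position"],s["force"],s["wrist_torque"])
pickle.dump((s,im,sd),open("w6.pkl","wb"))
o=pickle.load(open("w5.pkl","rb"))[2]; e=pickle.load(open("c.pkl","rb"))["side"]
a=cv2.resize(im["img"][35:145,200:310],(330,330),interpolation=cv2.INTER_CUBIC)
f=lambda g:cv2.resize(g["img"][250:300,258:290],(224,350),interpolation=cv2.INTER_CUBIC)
a=np.pad(a,((0,20),(0,0),(0,0)))
cv2.imwrite("pics/w6.png",np.hstack([a,f(o),f(sd)])[...,::-1])
E
```

```text
[ 541.89083216 -254.47738126   73.54716554] [-6.85450333 -2.10366407 10.24244535] [0.1768616  1.2221202  0.00139256]
```

View pics/w6.png

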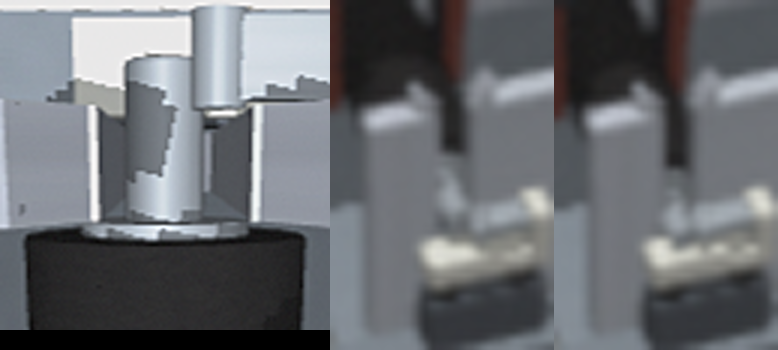

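The right end has visibly dropped between the two side crops (top at row ~170, then ~185) and now sits on the white saddle. Force rises stiffly at TCP 73.6, about 13 mm below clip contact. I'll release.

Emit:
carry_out:
  rows: [0, -0.004, 0, 0, 0, 0, 0, 0, 0, 0, 0, 0, 0, 0, 0, 0, 0, 0, 0, 0, 0, 0, 0, 0]
  jaw: 0

```text
time_s: 16.4
position: [542.7, -254.3, 73.6]
tcp_rot: [[0.977, 0.0, -0.213], [0.213, 0.0, 0.977], [0.0, -1.0, 0.0]]
force: [-0.0, 0.5, 0.4]
width: 0.982
```

Emit:
carry_out:
  rows: [0, -0.03, 0, 0, 0, -0.07, 0, 0, 0, -0.12, 0, 0, 0, -0.15, 0, 0, 0, -0.15, 0, 0, 0, -0.15, 0, 0, 0, -0.1, 0, 0, 0, 0, 0, 0]

```text
time_s: 17.2
position: [544.6, -255.6, 232.2]
tcp_rot: [[0.977, 0.007, -0.213], [0.213, -0.004, 0.977], [0.006, -1.0, -0.005]]
force: [0.5, -0.9, -0.2]
width: 1.002
```

```bash
python3 - <<'E'
from rig import telemetry,vision
from h import *
s=telemetry.read_state();im=vision.get_image("wrist");sd=vision.get_image("side")
print(s["position"],s["force"],s["wrist_torque"])
pickle.dump((s,im,sd),open("w7.pkl","wb"))
a=cv2.resize(im["img"][40:270,195:375],(469,600),interpolation=cv2.INTER_CUBIC)
f=lambda g:cv2.resize(g["img"][250:300,258:290],(320,500),interpolation=cv2.INTER_CUBIC)
cv2.imwrite("pics/w7.png",np.hstack([a,np.pad(f(sd),((0,100),(0,0),(0,0)))])[...,::-1])
E
```

```text
[ 544.56390191 -255.60755018  232.18414441] [ 0.47139041 -0.91653068 -0.20669961] [-0.06391365 -0.12456871 -0.00265387]
```

View pics/w7.png

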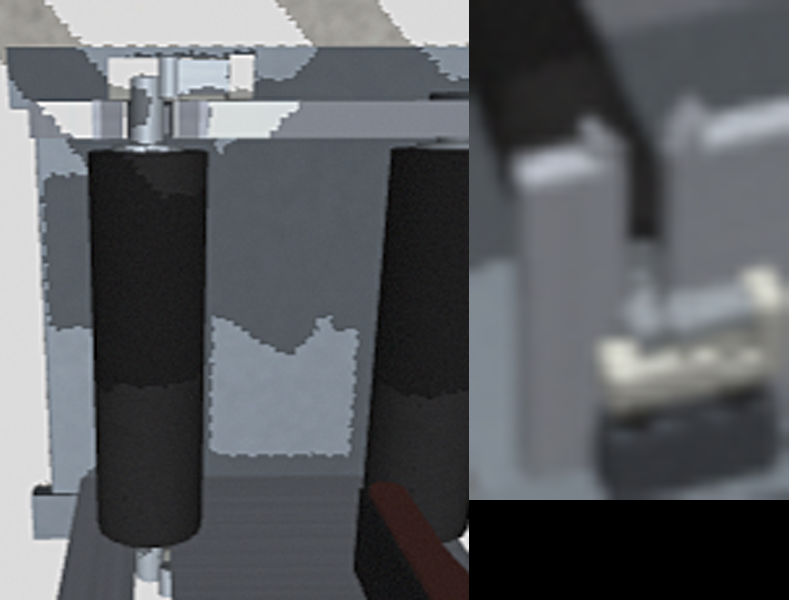

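```bash
python3 - <<'E'
from h import *
s,im,sd=pickle.load(open("w7.pkl","rb"))
a=np.radians(102.35);v=np.array([np.cos(a),np.sin(a),0]);x=np.array([np.sin(a),-np.cos(a),0]);m=np.array([542.4,-254.6,0])
for z in(68.5,81.5):
    q=proj(sd,[m-100*v+[0,0,z],m-100*v+[0,0,z+6]]); print("side right end axis/top",z,((q-[258,250])*10+5).round())
    for y in(75,-75,100,-100):
        w=proj(im,[m+y*v+[0,0,z]-22*x,m+y*v+[0,0,z]+22*x],wT(s,im)); print(y,((w-[195,40])*[469/180,600/230]).round(0).tolist())
E
```

```text
side right end axis/top 68.5 [[188. 340.]
 [188. 324.]]
75 [[86.0, 147.0], [207.0, 147.0]]
-75 [[96.0, 519.0], [201.0, 519.0]]
100 [[84.0, 74.0], [209.0, 73.0]]
-100 [[97.0, 571.0], [200.0, 571.0]]
side right end axis/top 81.5 [[188. 307.]
 [189. 291.]]
75 [[83.0, 148.0], [210.0, 148.0]]
-75 [[94.0, 534.0], [202.0, 533.0]]
100 [[81.0, 71.0], [211.0, 71.0]]
-100 [[96.0, 588.0], [201.0, 587.0]]
```

Check on the wrist picture: the -y end's top rim is at row 545 and its axle tip at row 580. A homed roller (axis 68.5) predicts about 545 and 578; an unsnapped end (81.5) predicts about 560 and 594. The rubber widths also agree with a level roller at home height. I'll hand in.

```bash
python3 -c "
from rig import order;print(order.hand_in())"
```

```text
the job is handed in; nothing more can be done
None
```

I fitted the long spare roller into the stand's two open slots, pressed it past both clips, let go and backed the arm off. The job was handed in about 17 s into the 58 s allowed; no verdict is reported.

- **Picking:** I took the long black roller; the short one and the pink look-alike were left alone.
- **Pressing down:** The clips stopped the roller with the TCP at about 87 mm. The force then peaked and fell twice, which I read as the left clip giving first and then the right. It rose stiffly again at about 73.7 mm, roughly 13 mm below the clip contact, as expected for the saddles. I loaded it to about 14 N in total, well under the 28 N limit on each saddle.
- **Last checks:** After release the force on the tool was near zero. In the last wrist picture the right end's rubber rim and axle tip matched a level roller at home height (axis about 68.5 mm), and the rubber widths at both ends agreed.
- **What was less clear:** The side view of the right end was too coarse to settle its height. Its blob looked higher than the home prediction, probably because the clip nose overlaps it. I relied on the wrist view and the force pattern, since the clip and saddle joints could not be read directly.

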